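# Clear the cobbler's board into the scrap tray

## Task

Clear the shoe repairer's work board: with the fingertips, sweep the three loose black rubber heel pieces along the board and over its end into the open scrap tray. Push them only, do not pick them up, and leave the jar on the board, the shoe and the hammer as they stand.

Things in the scene. Friction and masses are not known exactly. Their poses are not given: they have to be found in the camera images.
- board: Fixed brown wooden board on the bench: 250 mm (x) by 280 mm (y), 45 mm high, flat top, no rim. Origin: centre of its underside, z up; its y axis points roughly to the robot's left. The three heel pieces and the jar stand on it, one each in four lanes along y at x = -80, -27, 27 and 80 mm (within 4 mm), anywhere within 85 mm of the middle in y; who is in which lane changes.
- tray: Fixed open steel scrap tray, 250 mm (x) by 110 mm (y), 34 mm high, walls and floor 4 mm thick, on the bench 2 mm off one short end of the board (its +y or -y end; this changes). Its rim is 11 mm below the board's top, so things pushed over that end fall in. Origin: centre of its underside, axes parallel to the board's.
- tin_box: Fixed shut grey tin box with a dark panel on its lid, of the same outer size as the tray, 250 x 110 x 34 mm, standing in the same way along the board's other short end. Nothing can go into it. Origin: centre of its underside.
- heel_round: Round heel piece: a disc 30 mm across. Black rubber, 14 mm thick, about 20 g, lying flat on the board at any yaw, in a lane of its own. Origin: centre of its underside, z up at the start.
- heel_d: D-shaped heel piece: 32 mm along its x by 30 mm along its y, flat side at x = -17 mm, round end of radius 15 mm at +x. Black rubber, 14 mm thick, about 20 g, lying flat on the board at any yaw, in a lane of its own. Origin: centre of its underside, z up at the start (centre of the round end).
- heel_strip: Rectangular heel piece: 24 mm along its x by 32 mm along its y. Black rubber, 14 mm thick, about 20 g, lying flat on the board at any yaw, in a lane of its own. Origin: centre of its underside, z up at the start.
- jar: Small grey jar with a steel cap, 44 mm across and 55 mm high, about 160 g, standing upright on the board among the heel pieces, to be left alone. Origin: centre of its underside.
- shoe: Brown lace-up boot with a white sole, 285 mm long, 85 mm wide, 130 mm high, standing on the bench to the robot's right, clear of the board; to be left alone. Origin: centre of its sole's underside, x towards the toe.
- hammer: Hammer lying on the bench beyond the board, handle along its x axis; to be left alone. Origin: its middle, on the bench.

How it is judged:
At the end, for the whole second after the job is handed in: All three heel pieces lie at rest inside the scrap tray, below its rim, and the jar still stands upright on the board within 25 mm of where it was (x of heel_round in the frame of tray between -0.125 and 0.125 m and y of heel_round in the frame of tray between -0.055 and 0.055 m and z of each of heel_round, heel_d, heel_strip in the frame of tray below 0.034 m and linear speed of each of heel_round, heel_d, heel_strip below 0.03 m/s and x of heel_d in the frame of tray between -0.125 and 0.125 m and y of heel_d in the frame of tray between -0.055 and 0.055 m and x of heel_strip in the frame of tray between -0.125 and 0.125 m and y of heel_strip in the frame of tray between -0.055 and 0.055 m and angle between jar's own z axis and vertical below 0.15 rad and distance of jar from where it was at the start of the episode below 0.025 m); the robot touches nothing.
It fails at once if the round heel piece is lifted more than 25 mm above the board (height (world z) of heel_round above 0.07 m).
It fails at once if the D-shaped heel piece is lifted more than 25 mm above the board (height (world z) of heel_d above 0.07 m).
It fails at once if the rectangular heel piece is lifted more than 25 mm above the board (height (world z) of heel_strip above 0.07 m).
It fails at once if the jar is shoved 25 mm or more, tipped or picked up (distance of jar from where it was at the start of the episode above 0.025 m or angle between jar's own z axis and vertical above 0.35 rad or height (world z) of jar above 0.06 m).
It fails at once if the shoe or the hammer is moved (distance of any of shoe, hammer from where it was at the start of the episode above 0.02 m).
It also fails if it takes over 56 s, if anything falls off the work surface, if the arm or the gripper's body presses on something with over 40 N, if the wrist force passes 120 N, or if a joint passes its speed limit or range.

## Robot

A 7-joint arm with a two-finger parallel gripper is mounted at the origin on the work surface. World frame = base frame: x ahead of the robot, y to its left, z up, the work surface at z = 0. Lengths are in m, angles in rad, forces in N, time in s.
With the tool pointing down it reaches from about 0.425 to 0.95 m from the base axis. Payload 4.7 kg.
Tool frame: the origin (TCP) lies on the centre line of the jaws, within the pads' length; the fingertips stand robot.nose_length ahead of it and the grasp point (between the pads) lies 8 mm behind it (robot.nose_length is the distance from the TCP to the fingertips, in m); z points along the fingers, x is the direction in which the jaws open and shut, and the axes are right-handed (so a half turn about z gives the same grasp; the last joint's range is limited). The gripper opens to 85 mm and grips with 20 to 120 N. Pads are 22 mm wide; open, the fingers measure 114 mm over their backs; the gripper's body (76 mm by 85 mm) begins 54 mm behind the grasp point. The pads swing forward as they close: fully open they stand 13 mm farther back than shut.
Start: joints at [-1.271, 0.469, -0.049, 1.532, 0.024, 1.141, -0.082], TCP at [0.218, 0.639, 0.242] pointing down, gripper open.
Joint ranges: [-2.59, 2.59], [-0.33, 1.99], [-1.39, 1.29], [0.1, 2.45], [-1.04, 4.18], [0.21, 1.99], [-2.66, 2.66]. Speed limits (rad/s): [2.57, 2.57, 3.14, 3.14, 3.14, 3.14, 3.14].

## Interface

Orientations are given as [roll, pitch, yaw] about the fixed x, y, z axes, in that order (R = Rz(yaw) Ry(pitch) Rx(roll)).
In Python, from plant import robot gives the robot as it stands. Calls block until the motion is done:
- robot.goto(position, orientation): joint-space move of the TCP to a pose.
- robot.move_straight(position, vel=0.15, attitude=None, contact_N=None): straight line of the TCP; attitude=None keeps the orientation; vel is the mean speed in m/s. With contact_N (N) it stops when the force on the tool has changed by that much, and returns True; else False.
- robot.move_joints(angles): joint-space move.
- robot.grip(opening, strength=None): opening from 0.0 (shut) to 1.0 (fully open); strength is the grip in N (None keeps the last); returns when the fingers have stopped.
- robot.sleep(seconds).
- robot.inverse_kinematics(position, orientation): joint angles nearest the present ones, or None.
- robot.sense(): the state.
- robot.grab_frame(name): name is "scene" or "top" or "wrist"; returns a dict with "image" (480x640x3 uint8, red, green, blue), "range_z" (480x640 float32, m along the optical axis (not along the pixel's ray), 0 where there is no reading), "fx", "fy", "cx", "cy" (pixels), "R" (3x3) and "t" (3): a world point X has camera coordinates R X + t. Camera axes: x right, y down, z forward; pixel columns grow to the right and rows downward; lengths in m; the calibration is good to about 2 mm. A picture is of the moment at which its call begins.
A pose or a line that the arm cannot do raises robot.IKError and nothing moves.
- robot.close_job(): hands the job in, once; it reports no verdict.
The state is a dict: "t": time; "joint_pos": joint angles; "joint_velocities": joint speeds; "effort": joint torques, N m; "tcp_pos": TCP position; "tcp_rot": TCP orientation; "wrist_force": force on the tool from outside, world axes, zero at the start; "torque": the same for the moment, N m; "opening": opening from 0.0 (shut) to 1.0 (fully open).
Only numpy, scipy, OpenCV 4.12 (cv2) and the standard library are available. Lean on these libraries where they do the work, as an engineer would, in place of code of your own. Each camera call takes 0.05 s, during which the arm holds its last target.

## Working session

There is one attempt and no reset: what is moved stays moved. The work goes in short steps, each a Python script; the robot and the scene stay as the last script left them, time stands still between calls to the robot, and variables do not carry over. Pictures are saved under pics/ and viewed, and the job is handed in when it is done.

```bash
mkdir -p pics; ls; python3 - <<'E'
from plant import robot
import cv2,numpy as np
s=robot.sense(); print(s['t'],s['tcp_pos'],s['tcp_rot'],robot.nose_length)
for n in ['top','scene']:
    f=robot.grab_frame(n); cv2.imwrite(f'pics/{n}0.png',f['image'][:,:,::-1]); np.savez(n+'0.npz',**f)
    print(n,f['fx'],f['R'],f['t'])
E
```

```text
pics
0.0 [0.21778518 0.63830609 0.2412424 ] [3.14151247e+00 1.99071841e-03 1.24203976e+00] 0.011
top 596.0555675336918 [[ 0.0025536  -0.99947303  0.03235952]
 [-0.99403128 -0.00606637 -0.10892662]
 [ 0.10906552 -0.03188822 -0.99352295]] [-0.12886337  0.64984044  1.09215572]
scene 515.7951837810473 [[ 0.2081699   0.97803262 -0.01083884]
 [ 0.65237917 -0.14709548 -0.74348123]
 [-0.72874324  0.14769938 -0.66866897]] [-0.04165196 -0.40960504  1.59733598]
```

View pics/top0.png

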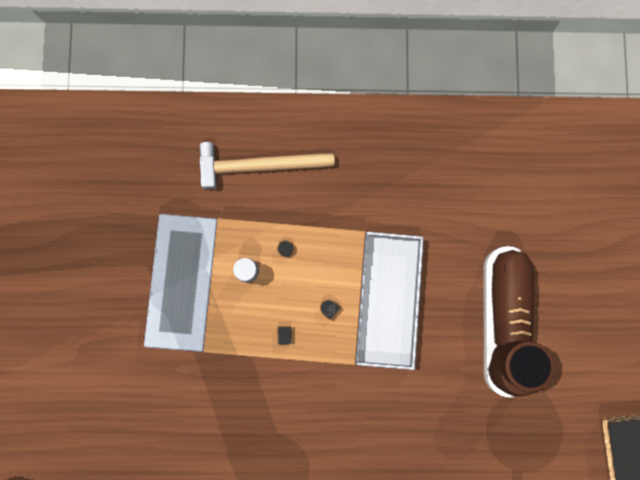

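View pics/scene0.png

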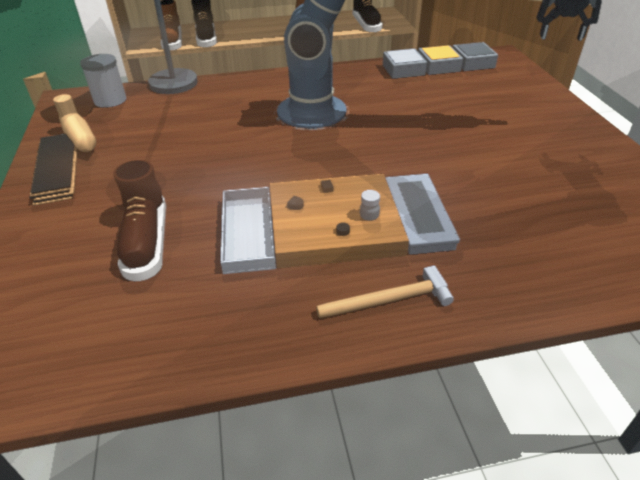

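The top view has the open tray at the board's right end (columns 358–422, world −y) and the tin box at the left. The jar is at (245,270), the round piece at (286,248), the D at (330,310) and the strip at (285,335). I'll enlarge that area.

```bash
cat > h.py <<'E'
import numpy as np
def px2w(f,u,v,z):
    R=np.array(f['R']);t=np.array(f['t'])
    d=R.T@np.array([(u-float(f['cx']))/float(f['fx']),(v-float(f['cy']))/float(f['fy']),1]); c=-R.T@t
    return c+d*(z-c[2])/d[2]
E
python3 - <<'E'
import cv2,numpy as np
im=cv2.imread('pics/top0.png')[205:375,200:370]
cv2.imwrite('pics/crop0.png',cv2.resize(im,None,fx=3.5,fy=3.5,interpolation=cv2.INTER_CUBIC))
E
```

```text
(no output)
```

View pics/crop0.png

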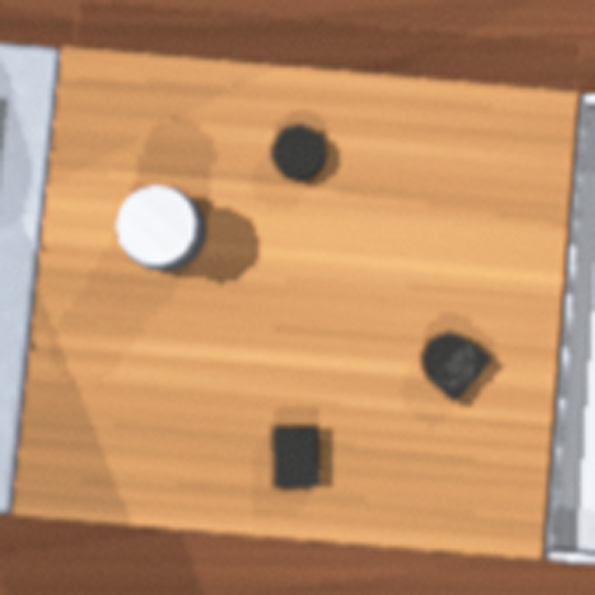

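```bash
python3 - <<'E'
import numpy as np
from h import px2w
f=np.load('top0.npz'); P=lambda x,y,z:px2w(f,200+x/3.5,205+y/3.5,z)
c={k:P(*v,.045)[:2] for k,v in dict(TL=(60,47),TR=(582,93),BL=(12,513),BR=(546,558)).items()}
print(c)
ex=(c['TL']-c['BL'])+(c['TR']-c['BR']); yaw=np.arctan2(ex[1],ex[0]); o=sum(c.values())/4
print('len',np.linalg.norm(c['TL']-c['BL']),np.linalg.norm(c['TL']-c['TR']))
ey=(c['TL']-c['TR'])+(c['BL']-c['BR']); print('yaw',yaw,np.arctan2(-ey[0],ey[1]),o)
Rm=np.array([[np.cos(yaw),-np.sin(yaw)],[np.sin(yaw),np.cos(yaw)]])
for k,v in dict(round=(300,153,.059),D=(453,365,.059),strip=(297,456,.059),jar=(157,226,.1)).items():
    w=P(*v)[:2]; print(k,w,'board',Rm.T@(w-o))
# depth check
z=f['range_z'];R=f['R'];t=f['t']
for u,v in [(300,290),(285,248),(285,335),(245,270),(392,300)]:
    d=z[v,u]; p=R.T@(np.array([(u-f['cx'])/f['fx']*d,(v-f['cy'])/f['fy']*d,d])-t); print(u,v,p)
from plant import robot
for dy in (0,np.pi,-np.pi):
    q=robot.inverse_kinematics([o[0],o[1],.2],[np.pi,0,yaw+dy]); print(dy,q)
E
```

```text
{'TL': array([0.68499757, 0.07649123]), 'TR': array([ 0.66194166, -0.20433631]), 'BL': array([0.43854157, 0.09603797]), 'BR': array([ 0.41518575, -0.1840767 ])}
len 0.24722992163116883 0.28177240100889445
yaw -0.08053386427500356 -0.08255084843152456 [ 0.55016664 -0.05397095]
round [ 0.62731515 -0.05313761] board [0.07683142 0.007037  ]
D [ 0.51613401 -0.13433009] board [-0.02745769 -0.08283651]
strip [ 0.46889986 -0.05311091] board [-0.08107257 -0.0056804 ]
jar [0.5860852  0.01740911] board [0.03005985 0.07403825]
300 290 [ 0.55148041 -0.08000337  0.04760819]
285 248 [ 0.62873158 -0.05176811  0.05796036]
285 335 [ 0.46925004 -0.05326127  0.0558603 ]
245 270 [0.5853325  0.01715429 0.09989793]
392 300 [ 0.53373129 -0.25828392  0.0007573 ]
0 [-0.50122308  0.35961853  0.66710239  1.90379156 -0.26756921  0.96763302
  0.20775433]
3.141592653589793 [ 0.86448955  0.58641627 -1.17305691  1.83021334  0.59729541  1.13643404
  2.5431304 ]
-3.141592653589793 [ 0.86448955  0.58641627 -1.17305691  1.83021334  0.59729541  1.13643404
  2.5431304 ]
```

The measurements agree with the lane positions and the 250 × 280 mm board. I'll push the strip first because it's farthest from the jar, finding the fingertip height by touching the board.

```bash
cat >> h.py <<'E'
YAW=-0.0815; O=np.array([0.5502,-0.0540]); ATT=[np.pi,0,YAW]
Rm=np.array([[np.cos(YAW),-np.sin(YAW)],[np.sin(YAW),np.cos(YAW)]])
def B(x,y,z):
    w=O+Rm@np.array([x,y]); return [w[0],w[1],z]
E
python3 - <<'E'
from plant import robot
from h import *
import cv2
robot.grip(0.15)
robot.goto(B(-.081,.032,.16),ATT)
robot.move_straight(B(-.081,.032,.075),vel=.12)
c=robot.move_straight(B(-.081,.032,.050),vel=.02,contact_N=3)
s=robot.sense(); print(c,s['t'],s['tcp_pos'],s['wrist_force'],s['opening'])
z=s['tcp_pos'][2]+.004
robot.move_straight(B(-.081,.032,z),vel=.05)
f=robot.grab_frame('scene'); cv2.imwrite('pics/s1.png',cv2.resize(f['image'][150:290,200:480,::-1],None,fx=2.8,fy=2.8,interpolation=cv2.INTER_CUBIC))
f=robot.grab_frame('wrist'); cv2.imwrite('pics/w1.png',f['image'][:,:,::-1])
E
```

```text
True 5.0417 [ 0.47200844 -0.01551495  0.05636167] [-0.99293903  0.23546715  6.68474009] 0.15010448705893228
```

View pics/s1.png

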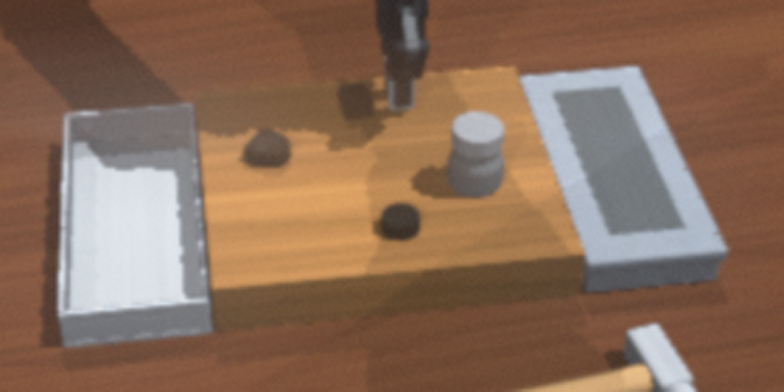

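View pics/w1.png

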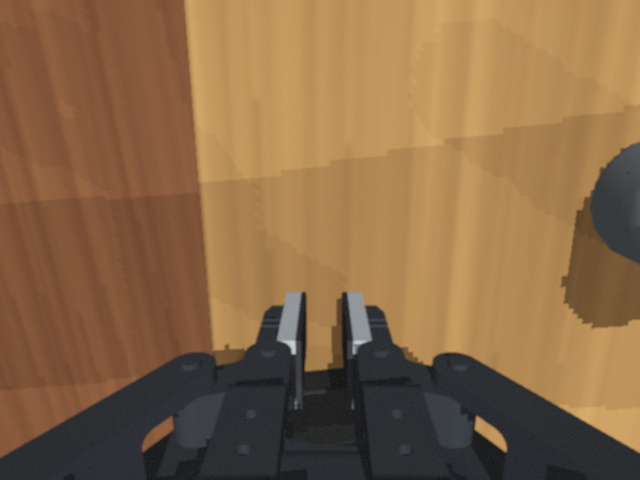

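The scene view shows the fingertips at (400,95) standing just behind the strip at (355,98). The wrist view shows the two pads clear of the jar. Next is the push.

```bash
python3 - <<'E'
from plant import robot
from h import *
import cv2
robot.move_straight(B(-.081,-.110,.060),vel=.07)
f=robot.grab_frame('scene'); a=f['image'][150:290,200:480,::-1]
robot.move_straight(B(-.081,-.160,.060),vel=.05)
robot.sleep(.2)
s=robot.sense(); print(s['t'],s['tcp_pos'],s['wrist_force'])
robot.move_straight(B(-.081,-.160,.11),vel=.15)
f=robot.grab_frame('scene'); b=f['image'][150:290,200:480,::-1]
cv2.imwrite('pics/s2.png',cv2.resize(np.vstack([a,b]),None,fx=2,fy=2,interpolation=cv2.INTER_CUBIC))
E
```

```text
8.9667 [ 0.45653853 -0.20653637  0.05999387] [0.49854505 0.66344003 1.045924  ]
```

View pics/s2.png

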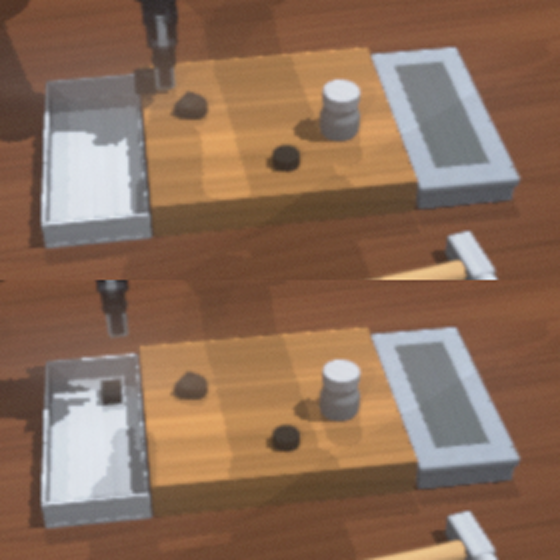

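The lower image shows the strip in the tray at (111,392), with nothing else moved. The D is next.

```bash
python3 - <<'E'
from plant import robot
from h import *
import cv2
robot.move_straight(B(-.028,-.041,.11),vel=.2)
robot.move_straight(B(-.028,-.041,.060),vel=.1)
robot.move_straight(B(-.028,-.115,.060),vel=.06)
f=robot.grab_frame('scene'); a=f['image'][150:290,200:480,::-1]
robot.move_straight(B(-.028,-.160,.060),vel=.05)
robot.sleep(.2)
s=robot.sense(); print(s['t'],s['tcp_pos'],s['wrist_force'])
robot.move_straight(B(-.028,-.160,.13),vel=.15)
robot.move_straight(B(.077,.045,.13),vel=.2)
f=robot.grab_frame('scene'); b=f['image'][150:290,200:480,::-1]
cv2.imwrite('pics/s3.png',cv2.resize(np.vstack([a,b]),None,fx=2,fy=2,interpolation=cv2.INTER_CUBIC))
f=robot.grab_frame('wrist'); cv2.imwrite('pics/w3.png',f['image'][:,:,::-1]); print(robot.sense()['t'])
E
```

```text
13.6333 [ 0.50937529 -0.21079852  0.05999661] [ 0.37180849 -0.18238786  0.78575311]
15.65
```

View pics/s3.png

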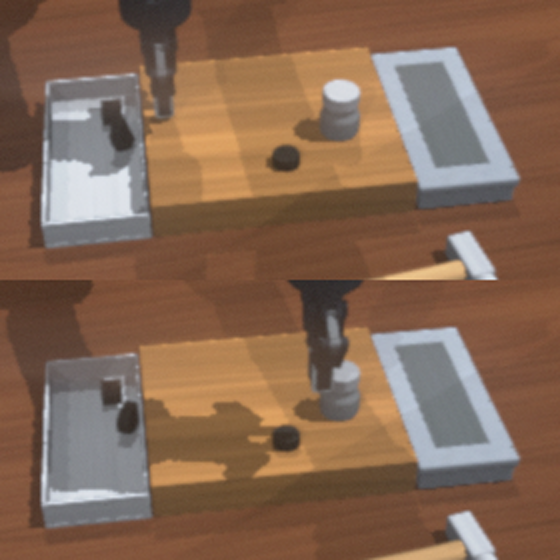

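View pics/w3.png

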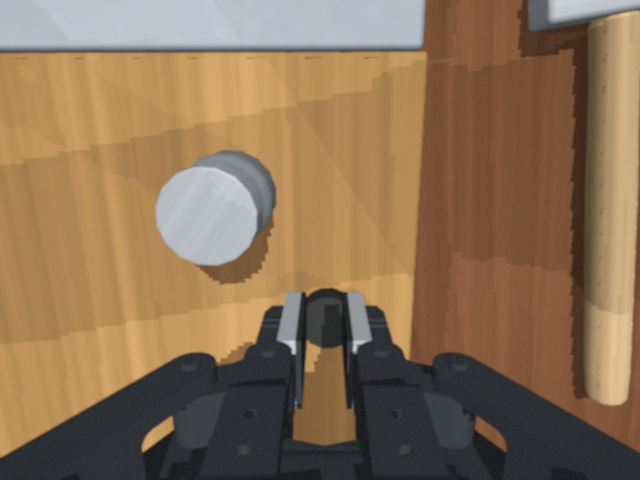

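The D is in the tray at (128,415). The wrist view shows the round piece at (326,318), between the pads in the picture. I'll locate it from the wrist calibration before going down.

```bash
python3 - <<'E'
from plant import robot
from h import *
f=robot.grab_frame('wrist')
for n,u,v,z in [('round',326,318,.059),('jarL',157,213,.1),('jarR',257,213,.1),('jartopedge',208,166,.1),('jarbot',208,264,.1)]:
    w=px2w(f,u,v,z); print(n,w,Rm.T@(w[:2]-O))
E
```

```text
round [ 0.62942966 -0.04902699  0.059     ] [0.07856182 0.01140657]
jarL [0.56977209 0.02163304 0.1       ] [0.01334985 0.07697535]
jarR [0.60820492 0.01838898 0.1       ] [0.05191921 0.07687087]
jartopedge [0.59224861 0.03780841 0.1       ] [0.03443493 0.09492684]
jarbot [ 0.58604691 -0.0006788   0.1       ] [0.03138706 0.05606251]
```

```bash
python3 - <<'E'
from plant import robot
from h import *
import cv2
robot.move_straight(B(.079,.0425,.13),vel=.05)
robot.move_straight(B(.079,.0425,.075),vel=.1)
c=robot.move_straight(B(.079,.0425,.060),vel=.04,contact_N=4); print(c,robot.sense()['wrist_force'])
if not c:
    robot.move_straight(B(.079,-.112,.060),vel=.06)
    f=robot.grab_frame('scene'); a=f['image'][150:290,200:480,::-1]
    robot.move_straight(B(.079,-.160,.060),vel=.05)
    robot.sleep(.2)
    s=robot.sense(); print(s['t'],s['tcp_pos'],s['wrist_force'])
    robot.move_straight(B(.079,-.160,.15),vel=.15)
    robot.move_straight(B(-.02,-.10,.22),vel=.2)
    f=robot.grab_frame('scene'); b=f['image'][150:290,200:480,::-1]
    cv2.imwrite('pics/s4.png',cv2.resize(np.vstack([a,b]),None,fx=2,fy=2,interpolation=cv2.INTER_CUBIC))
    f=robot.grab_frame('wrist'); cv2.imwrite('pics/w4.png',f['image'][:,:,::-1]); print(robot.sense()['t'])
E
```

```text
False [0.16674677 0.50584152 0.15800512]
21.2583 [ 0.61602598 -0.21948488  0.05998359] [ 1.05426975 -1.18924943  0.50704106]
22.9333
```

View pics/s4.png

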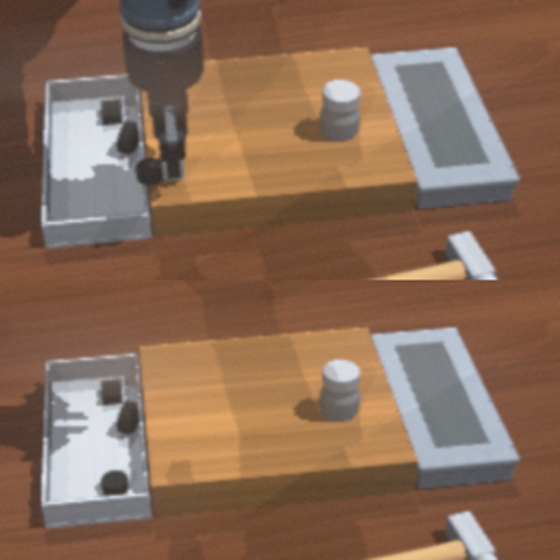

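View pics/w4.png

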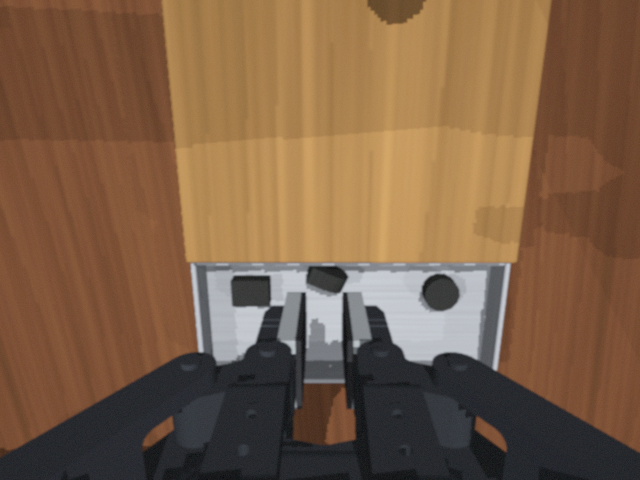

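All three pieces are in the tray: strip at (251,291), D at (326,278) and round at (440,292) in the wrist view. The D looks tilted against the near wall, so I'll check its height and compare the other objects with the first pictures.

```bash
python3 - <<'E'
from plant import robot
from h import *
import cv2
f=robot.grab_frame('wrist'); R=f['R'];t=f['t'];z=f['range_z']
def P(u,v):
    d=z[v,u]; return np.asarray(R).T@(np.array([(u-f['cx'])/f['fx']*d,(v-f['cy'])/f['fy']*d,d])-t)
for n,pts in dict(strip=[(251,285),(251,297)],D=[(315,270),(318,282),(326,278),(338,282),(335,288)],round=[(440,285),(440,298)]).items():
    for p in pts: print(n,p,np.round(P(*p),4))
robot.move_straight(B(-.02,.02,.30),vel=.2); robot.goto([0.218,0.60,0.25],[np.pi,0,1.2])
f=robot.grab_frame('top'); cv2.imwrite('pics/top9.png',f['image'][:,:,::-1])
a=np.load('top0.npz')['image'].astype(int); d=np.abs(f['image'].astype(int)-a).sum(2)>60
n,l,st,c=cv2.connectedComponentsWithStats(d.astype(np.uint8)); print([tuple(s) for s in st[1:] if s[4]>12]); print(robot.sense()['t'])
im=f['image'][200:380,140:440,::-1]; cv2.imwrite('pics/top9c.png',cv2.resize(im,None,fx=2.6,fy=2.6,interpolation=cv2.INTER_CUBIC))
E
```

```text
strip (251, 285) [ 0.4571 -0.2148  0.0185]
strip (251, 297) [ 0.4559 -0.2252  0.0194]
D (315, 270) [ 0.5122 -0.1998  0.0349]
D (318, 282) [ 0.5137 -0.21    0.035 ]
D (326, 278) [ 0.5202 -0.2074  0.0343]
D (338, 282) [ 0.5294 -0.2123  0.0324]
D (335, 288) [ 0.5266 -0.2172  0.0326]
round (440, 285) [ 0.6132 -0.227   0.0199]
round (440, 298) [ 0.6136 -0.2396  0.018 ]
[(np.int32(158), np.int32(215), np.int32(16), np.int32(14), np.int32(148)), (np.int32(198), np.int32(218), np.int32(18), np.int32(57), np.int32(368)), (np.int32(277), np.int32(239), np.int32(20), np.int32(20), np.int32(304)), (np.int32(372), np.int32(248), np.int32(20), np.int32(20), np.int32(288)), (np.int32(150), np.int32(279), np.int32(13), np.int32(32), np.int32(208)), (np.int32(361), np.int32(292), np.int32(20), np.int32(26), np.int32(331)), (np.int32(320), np.int32(296), np.int32(24), np.int32(25), np.int32(381)), (np.int32(219), np.int32(300), np.int32(6), np.int32(7), np.int32(14)), (np.int32(225), np.int32(303), np.int32(6), np.int32(8), np.int32(16)), (np.int32(277), np.int32(324), np.int32(18), np.int32(22), np.int32(356)), (np.int32(175), np.int32(332), np.int32(16), np.int32(19), np.int32(167)), (np.int32(366), np.int32(332), np.int32(19), np.int32(21), np.int32(309)), (np.int32(0), np.int32(475), np.int32(7), np.int32(5), np.int32(24)), (np.int32(9), np.int32(476), np.int32(20), np.int32(4), np.int32(51)), (np.int32(32), np.int32(476), np.int32(26), np.int32(4), np.int32(61))]
26.4167
```

View pics/top9c.png

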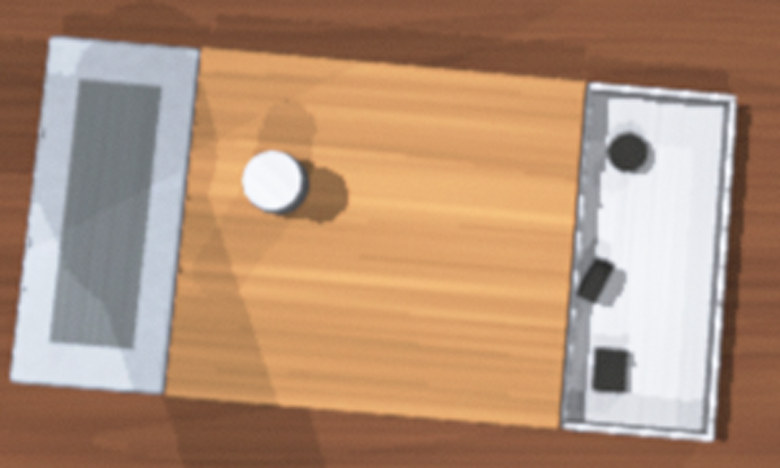

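Only the old and new places of the heel pieces, plus arm shadows, differ from the first picture. The jar, shoe and hammer regions are unchanged. The D stands on its flat side in the tray, steady since about t = 13 s, and its origin is about 21 mm up, below the 34 mm limit. I'm handing in.

```bash
python3 - <<'E'
from plant import robot
robot.sleep(.3); s=robot.sense(); print(s['t'],s['wrist_force']); robot.close_job()
E
```

```text
26.7167 [-0.54040044 -0.66665786  0.02904368]
the job is handed in; nothing more can be done
```

All three heel pieces are in the scrap tray, and I handed the job in at about 26.7 s. I swept them off the −y end one at a time (strip, D, round) with the fingertips held about 4 mm above the board.

**Last checks:**
- **Pieces:** the final top view shows all three inside the tray. The strip and the round piece lie flat, with their tops at about 19 mm.
- **Jar, shoe and hammer:** they look unchanged from the first picture, judging by the image difference.
- **Robot:** the arm was clear of everything at hand-in.

**One imperfect result:** the D-shaped piece stands on edge by the tray wall instead of lying flat. Its top edge measures about 32–35 mm, level with the 34 mm rim. I worked out its origin to be about 21 mm up, below the 34 mm limit. It looked unmoved in every picture after it fell in, so I left it rather than risk disturbing it.

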